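Feel for the hidden battery-door catch

TASK

The battery door of the interlock box on the bench has a hidden catch: of the four identical round recesses in the box's face plate, only one gives when pressed, the other three are solid blanks. Feel them with the fingertips until you find the one that gives, press it fully home so that the battery door springs open, then take the hand away. Do not push or pry the door itself, grasp nothing, and leave the things lying on and around the box where they are.

Things in the scene. Friction and masses are not known exactly. Their poses are not given: they have to be found in the camera images.
- enclosure: Electrical interlock box lying on its back, fixed, 250 x 410 x 80 mm (x, y, z), beige sides, grey face plate on top at z = 80 mm above the table. Origin: centre of its underside; x and y along its sides, z up. The four recesses are in the +y half, the battery door in the -y half.
- well1 (a point): Centre of the grey cap's face in one of the four identical round recesses (50 mm across) in the face plate; the face is level and lies 2 mm below the plate's surface (78 mm above the table). Any one of the four may hold the catch; they cannot be told apart by eye. At enclosure x = +45 mm, y = +155 mm.
- well2 (a point): Centre of the grey cap's face in one of the four identical round recesses (50 mm across) in the face plate; the face is level and lies 2 mm below the plate's surface (78 mm above the table). Any one of the four may hold the catch; they cannot be told apart by eye. At enclosure x = +45 mm, y = +65 mm.
- well3 (a point): Centre of the grey cap's face in one of the four identical round recesses (50 mm across) in the face plate; the face is level and lies 2 mm below the plate's surface (78 mm above the table). Any one of the four may hold the catch; they cannot be told apart by eye. At enclosure x = -45 mm, y = +65 mm.
- well4 (a point): Centre of the grey cap's face in one of the four identical round recesses (50 mm across) in the face plate; the face is level and lies 2 mm below the plate's surface (78 mm above the table). Any one of the four may hold the catch; they cannot be told apart by eye. At enclosure x = -45 mm, y = +155 mm.
- catch (a joint): Travel of the hidden catch, a 48 mm cap that is the face of one of the four recesses (a different one each time): 0 = out, its face 2 mm below the plate like the blanks; 0.007 m = fully home, its face 9 mm below the plate. It slides straight down against about 3 N of friction, the same all the way, and stays where it is left. It is geared to the battery door, which rises with it. The blanks are rigid.
- door: Battery door, a flat grey plate 147 x 136 x 4 mm (x, y, z), flush in the face plate. Origin on its hinge line, which runs along the enclosure's x axis at enclosure y = -31 mm, z = 80 mm; the door reaches from there to -y. Its -y edge rises as the catch goes in, to a tilt of 0.42 rad (about 55 mm high) when the catch is fully home; its z axis is vertical when shut.
- collar: Bystander: steel shaft collar, a ring 22 mm across, 10 mm high, lying on the face plate in the middle between the four recesses. Origin at its underside.
- wrench: Bystander: steel open-end wrench 160 mm long, lying on the face plate roughly along y, by the edge on the +x side. Origin at its underside.
- gasket: Bystander: copper gasket ring 36 mm across, 5 mm high, lying on the face plate by the -x edge beside the door. Origin at its underside.
- jar: Bystander: clear jar with a steel lid, 64 mm across, 80 mm high, on the table to the left of the box. Origin at its underside.
- flange: Bystander: steel vacuum flange, 70 mm across, 45 mm high, on the table to the left of the box. Origin at its underside.
- mug: Bystander: white mug 80 mm across, 90 mm high, on the table to the right of the box. Origin at its underside.
- bracket: Bystander: aluminium angle bracket, foot 70 x 50 mm, upright 66 mm high, on the table to the right of the box. Origin at its underside.

How it is judged:
On the way:
1. the catch is pressed home (value of joint catch above 0.0055 m), for 0.1 s.
At the end, for the whole second after the job is handed in: The catch is in by at least 5.5 of its 7 mm, the battery door stands open by at least 0.32 rad and is at rest, and each of the seven bystanders is within 30 mm of where it started (value of joint catch above 0.0055 m and angle between door's own z axis and vertical above 0.32 rad and angular speed of door below 0.1 rad/s and distance of each of collar, wrench, gasket, jar, flange, mug, bracket from where it was at the start of the episode below 0.03 m); the robot touches nothing.
It fails at once if a bystander is shifted by more than 30 mm, lifted or carried (distance of any of collar, wrench, gasket, jar, flange, mug, bracket from where it was at the start of the episode above 0.03 m).
It fails at once if the robot pushes or pries the battery door (more than 2 N) (contact force between any of the fingers, the arm and door above 2 N).
It also fails if it takes over 51 s, if anything falls off the work surface, if the arm or the gripper's body presses on something with over 40 N, if the wrist force passes 120 N, or if a joint passes its speed limit or range.

ROBOT

A 7-joint arm with a two-finger parallel gripper is mounted at the origin on the work surface. World frame = base frame: x ahead of the robot, y to its left, z up, the work surface at z = 0. Lengths are in m, angles in rad, forces in N, time in s.
With the tool pointing down it reaches from about 0.425 to 0.925 m from the base axis. Payload 6.8 kg.
Tool frame: the origin (TCP) lies midway between the tips of the shut fingers; the grasp point (between the pads) lies 19 mm behind it; z points along the fingers, y is the direction in which the jaws open and shut (so a half turn about z gives the same grasp; the last joint's range is limited). The gripper opens to 85 mm and grips with 20 to 120 N. Pads are 22 mm wide; open, the fingers measure 114 mm over their backs; the gripper's body (76 mm by 85 mm) begins 54 mm behind the grasp point. The pads swing forward as they close: fully open they stand 13 mm farther back than shut.
Start: joints at [1.009, 0.477, 0.022, 1.555, -0.011, 1.109, -0.083], TCP at [0.296, -0.607, 0.231] pointing down, gripper open.
Joint ranges: [-2.96, 2.96], [-0.34, 2.1], [-1.41, 1.46], [0.24, 2.44], [-1.37, 4.51], [0.17, 1.92], [-2.96, 2.96]. Speed limits (rad/s): [2.39, 2.39, 3.14, 3.14, 3.14, 3.14, 3.14].

INTERFACE

Orientations are given as a unit quaternion [w, x, y, z].
In Python, from station import * gives the robot as it stands. The module is installed in compiled form; this text tells all that it offers.
- The arm moves only by the tool jog_arm, never from a script. Its arguments are lists of equal length, an entry for each row: "dp": the shift along the tool's x, y, z in units of 25 mm (1.0 is 25 mm), a list of three; "angular": the turn, a rotation vector about the tool's x, y, z in units of 5 degrees (1.0 is 5 degrees), a list of three; "claw": the finger opening in mm, from 0 to 85.4. A call has exactly 5 rows; each row is the pose to reach, as a shift and turn from the pose commanded when the call began, along the tool's axes at that moment; what a row does not reach only later rows make up. A row lasts 1/10 s, in which the tool goes at most 50 mm and 8.59 degrees, less where a joint would pass 70% of its speed; a pose out of reach is approached as far as the arm can. A call with a gripper value outside its range is refused whole. The fingers move at their own pace and stop on an object; "grip_force" is the grip in N (left out, the last holds). Time passes only in rows, so rows that repeat a pose let the fingers close, or fill a call up. It gives the time, the measured TCP pose, the force and the opening at its end, in the units of the state.
- get_obs(): the state, without advancing time (a new reading comes with each control period).
- read_camera(name): name is "scene" or "top"; returns a dict with "pixels" (480x640x3 uint8, blue, green, red), "camera_matrix" (3x3 intrinsics, pixels), "rvec" (rotation vector, rad) and "tvec" (3), from world to camera coordinates, as OpenCV has them. Camera axes: x right, y down, z forward; pixel columns grow to the right and rows downward; lengths in m; the calibration is good to about 2 mm. A picture is of the moment at which its call begins. There is no depth.
- hand_in(): hands the job in, once; it reports no verdict.
The state is a dict: "t": time; "q": joint angles; "joint_vel": joint speeds; "joint_torque": joint torques, N m; "eef_pos": TCP position; "tool_rot": TCP orientation; "contact_force": force on the tool from outside, world axes, zero at the start; "torque": the same for the moment, N m; "gripper_width": opening from 0.0 (shut) to 1.0 (fully open).
Only numpy, scipy, OpenCV 4.12 (cv2) and the standard library are available. Lean on these libraries where they do the work, as an engineer would, in place of code of your own. Each camera call takes 0.05 s, during which the arm holds its last target.

## Working session

There is one attempt and no reset: what is moved stays moved. The work goes in short steps, Python scripts to look and compute and a tool call to move; the robot and the scene stay as the last step left them, time stands still between calls to the robot, and variables do not carry over. Pictures are saved under pics/ and viewed, and the job is handed in when it is done.

Besides the shell and the picture viewer there is one more tool, called after ">>>" as name(argument=value, ...) on one line, values as JSON. jog_arm: Moves the arm, as the interface text tells. Its arguments: {"type":"object","properties":{"dp":{"type":"array","items":{"type":"array","items":{"type":"number"}}},"angular":{"type":"array","items":{"type":"array","items":{"type":"number"}}},"claw":{"type":"array","items":{"type":"number"}},"grip_force":{"type":"number"}},"required":["dp","angular","claw"]}

```bash
mkdir -p pics; python3 - <<'E'
from station import *
import cv2,numpy as np
o=get_obs()
for k,v in o.items(): print(k,np.round(v,4))
for n in("scene","top"):
    c=read_camera(n); cv2.imwrite(f"pics/{n}0.png",c["pixels"]); print(n,c["camera_matrix"],c["rvec"],c["tvec"])
E
```

```text
t 0.0
q [ 1.0089  0.4778  0.0223  1.5565 -0.0115  1.1093 -0.0831]
joint_vel [ 0.0018 -0.      0.0014  0.0025 -0.0007 -0.001   0.0006]
joint_torque [-8.00000e-04 -5.96462e+01  1.60730e+00 -2.81201e+01  1.23000e-02
  9.40000e-03 -0.00000e+00]
eef_pos [ 0.2956 -0.6061  0.2303]
tool_rot [-9.000e-04  9.744e-01  2.250e-01 -3.000e-04]
contact_force [-0.5469  0.0882 -0.5836]
torque [ 0.0285 -0.0108  0.0091]
gripper_width 0.998
scene [[501.58065259   0.         325.38621746]
 [  0.         501.58065259 236.47427927]
 [  0.           0.           1.        ]] [ 1.43914835  2.25092639 -0.80959665] [ 0.28131427 -0.28144378  1.56101844]
top [[491.75794134   0.         313.94356609]
 [  0.         491.75794134 244.9380518 ]
 [  0.           0.           1.        ]] [ 2.18661311 -2.13187892  0.1323353 ] [-0.08948842  0.52609467  1.24364946]
```

View pics/scene0.png

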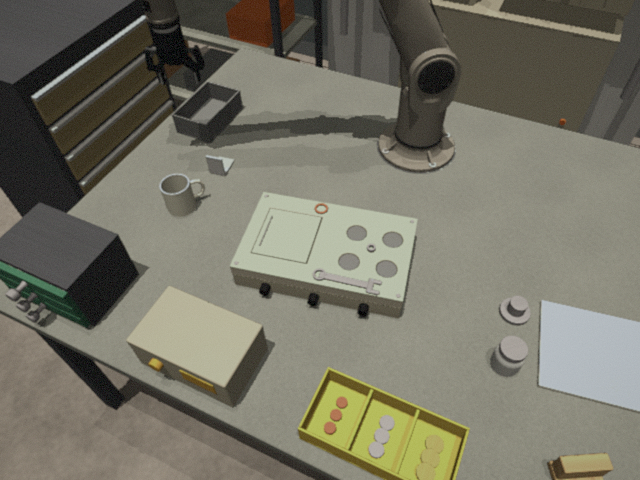

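View pics/top0.png

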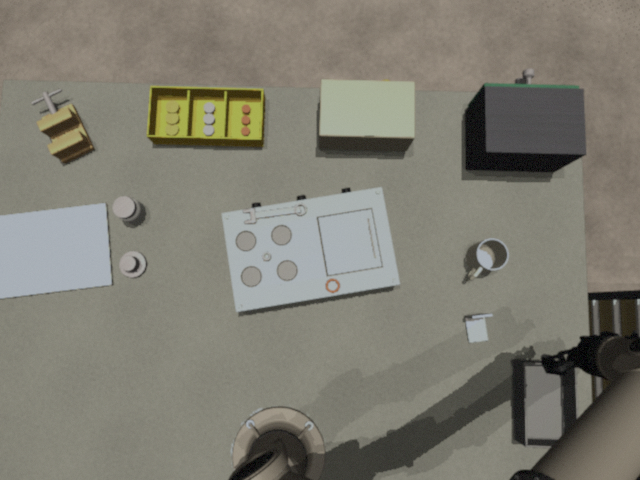

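The top view shows the box centred near (310,250). Its recesses are at about (246,241), (282,235), (287,270) and (251,276), with the collar at (267,257), the wrench along the top edge, and the door at (350,242). Next I'll measure these precisely.

```bash
cat > h.py <<'E'
import cv2,numpy as np
def cast(c,uv,z):
    R=cv2.Rodrigues(np.array(c["rvec"]))[0];t=np.array(c["tvec"]).ravel()
    d=R.T@np.linalg.inv(c["camera_matrix"])@np.array([uv[0],uv[1],1.]);o=-R.T@t
    return o+d*(z-o[2])/d[2]
def proj(c,p):
    return cv2.projectPoints(np.array([p],float),np.array(c["rvec"]),np.array(c["tvec"]),c["camera_matrix"],None)[0].ravel()
E
python3 - <<'E'
from station import *
from h import *
for n,seeds in(("top",[(246,241),(282,235),(287,270),(251,276),(267,257)]),("scene",[(386,269),(349,261),(356,233),(393,240),(371,248)])):
    c=read_camera(n);im=c["pixels"].astype(int)
    print(n)
    for s in seeds:
        col=np.median(im[s[1]-3:s[1]+4,s[0]-3:s[0]+4].reshape(-1,3),0)
        m=(np.abs(im-col).max(2)<18).astype(np.uint8)
        w=np.zeros_like(m);cv2.circle(w,s,20,1,-1);m&=w
        k,l,st,ce=cv2.connectedComponentsWithStats(m,connectivity=4)
        i=l[s[1],s[0]]; 
        print(s,col,st[i],np.round(ce[i],1),np.round(cast(c,ce[i],.078),4))
    if n=="top":
        g=cv2.cvtColor(c["pixels"],cv2.COLOR_BGR2GRAY)
        print(g[250,180:420:4])
E
```

```text
top
(246, 241) [141. 147. 150.] [237 232  20  20 285] [246.  241.4] [0.5271 0.094  0.078 ]
(282, 235) [142. 149. 152.] [271 227  20  19 265] [281.  235.3] [0.5449 0.0069 0.078 ]
(287, 270) [143. 150. 152.] [276 260  22  22 298] [286.8 270.6] [ 0.4566 -0.0103  0.078 ]
(251, 276) [142. 149. 150.] [243 266  18  22 288] [251.4 276.4] [0.44   0.0769 0.078 ]
(267, 257) [151. 155. 152.] [     0      0    640    480 306947] [319.5 239.5] [ 0.5367 -0.0898  0.078 ]
[135 134 134 131 132 132 135 132 133 131 132 130 172 174 174 162 125 135
 174 174 174 174 173 174 174 174 175 174 175 173 175 173 174 175 173 175
 164 175 174 175 174 176 172 173 174 175 174 173 157 175 163 176 174 175
 134 132 130 132 130 134]
scene
(386, 269) [127. 135. 137.] [376 260  22  18 276] [386.4 268.6] [0.5303 0.0964 0.078 ]
(349, 261) [128. 135. 138.] [338 253  22  17 272] [348.6 261.4] [0.5479 0.0078 0.078 ]
(356, 233) [126. 135. 136.] [346 225  21  16 246] [356.4 232.6] [ 0.4588 -0.0099  0.078 ]
(393, 240) [126. 135. 136.] [382 232  21  16 244] [392.4 239.4] [0.4423 0.0787 0.078 ]
(371, 248) [121. 129. 130.] [     0      0    640    480 306941] [319.5 239.5] [ 0.5164 -0.0838  0.078 ]
```

```bash
cat >> h.py <<'E'
from scipy.spatial.transform import Rotation as Ro
W={1:(.5287,.0952),2:(.5464,.0074),3:(.4577,-.0101),4:(.4412,.0778)}
def go(o,x,y,z):
    q=o["tool_rot"];R=Ro.from_quat([q[1],q[2],q[3],q[0]]).as_matrix()
    return np.round(R.T@(np.array([x,y,z])-o["eef_pos"])/.025,2)
E
python3 - <<'E'
from station import *
from h import *
o=get_obs();print(o["t"]);
for k in W: print(k,go(o,*W[k],.12))
E
```

```text
0.2
1 [ 20.68 -21.13   4.45]
2 [ 19.77 -17.67   4.45]
3 [ 16.28 -18.59   4.45]
4 [ 17.23 -22.04   4.45]
```

>>> jog_arm(dp=[[1.2,-1.4,0],[2.4,-2.8,0],[3.6,-4.1,0],[4.8,-5.5,0],[6.0,-6.9,0]], angular=[[0,0,0],[0,0,0],[0,0,0],[0,0,0],[0,0,0]], claw=[0,0,0,0,0], grip_force=20)

```text
t: 0.7
eef_pos: [0.3553, -0.384, 0.2313]
tool_rot: [0.0, 0.974, 0.225, 0.0]
contact_force: [0.1, -0.0, 0.5]
gripper_width: 0.146
```

>>> jog_arm(dp=[[1.2,-1.4,0],[2.4,-2.8,0],[3.6,-4.1,0],[4.8,-5.5,0],[6.0,-6.9,0]], angular=[[0,0,0],[0,0,0],[0,0,0],[0,0,0],[0,0,0]], claw=[0,0,0,0,0])

```text
t: 1.2
eef_pos: [0.4144, -0.1633, 0.2315]
tool_rot: [0.0, 0.974, 0.225, 0.0]
contact_force: [-0.4, 1.1, 0.7]
gripper_width: -0.0
```

```bash
python3 - <<'E'
from station import *
from h import *
o=get_obs();print(o)
for k in W: print(k,go(o,*W[k],.12))
E
```

```text
{'t': 1.2, 'q': array([ 0.46327583,  0.10871212, -0.24370282,  2.06441085,  0.03197767,
        0.97141307, -0.91436353]), 'joint_vel': array([-0.62357877, -0.10063693, -0.43021323,  0.12373554,  0.02643903,
       -0.02133621, -1.0552126 ]), 'joint_torque': array([ 4.56359625e+00, -3.38018024e+01,  1.03560526e+00, -2.50047970e+01,
       -1.19171738e-03,  2.68158009e-01,  1.44595016e+00]), 'eef_pos': array([ 0.41441516, -0.16334294,  0.23145678]), 'tool_rot': array([2.03073799e-04, 9.74401232e-01, 2.24815856e-01, 1.70291177e-04]), 'contact_force': array([-0.43374521,  1.12589051,  0.71618265]), 'torque': array([-5.47354674e-05, -1.65948389e-02,  2.06225649e-02]), 'gripper_width': -7.878154647471931e-05}
1 [ 8.64 -7.3   4.46]
2 [ 7.74 -3.83  4.46]
3 [ 4.24 -4.75  4.46]
4 [ 5.19 -8.2   4.46]
```

>>> jog_arm(dp=[[1.2,-1.3,0],[2.4,-2.6,0.6],[3.5,-3.9,1.8],[4.28,-4.79,3.2],[4.28,-4.79,4.44]], angular=[[0,0,0],[0,0,0],[0,0,0],[0,0,0],[0,0,0]], claw=[0,0,0,0,0])

```text
t: 1.7
eef_pos: [0.4592, -0.0056, 0.1195]
tool_rot: [-0.001, 0.974, 0.228, 0.001]
contact_force: [0.3, 0.3, -0.2]
gripper_width: 0.005
```

>>> jog_arm(dp=[[0,0,0.3],[0,0,0.6],[0,0,0.9],[0,0,1.2],[0,0,1.2]], angular=[[0,0,0],[0,0,0],[0,0,0],[0,0,0],[0,0,0]], claw=[0,0,0,0,0])

```text
t: 2.2
eef_pos: [0.4579, -0.0112, 0.0902]
tool_rot: [0.0, 0.974, 0.224, -0.0]
contact_force: [-0.5, -0.6, 0.0]
gripper_width: -0.003
```

```bash
python3 - <<'E'
from station import *
from h import *
o=get_obs();print(o["eef_pos"],o["contact_force"])
for k in W: print(k,go(o,*W[k],.078))
c=read_camera("scene");cv2.imwrite("pics/s1.png",cv2.resize(c["pixels"][150:350,250:500],None,fx=3,fy=3))
E
```

```text
[ 0.45791953 -0.01117573  0.09017682] [-0.50126759 -0.6106605   0.00691   ]
1 [ 4.41 -2.59  0.49]
2 [3.51 0.88 0.49]
3 [ 0.01 -0.04  0.49]
4 [ 0.96 -3.49  0.49]
```

View pics/s1.png

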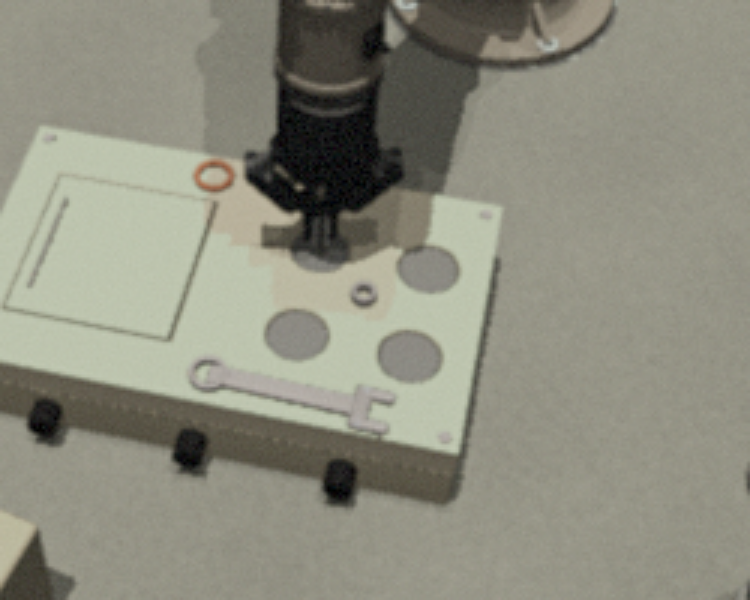

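The shut fingertips are over well 3 (picture ~(320,245)) and clear of the collar at (363,293). Now press gently.

>>> jog_arm(dp=[[0,0,0.2],[0,0,0.4],[0,0,0.5],[0,0,0.6],[0,0,0.6]], angular=[[0,0,0],[0,0,0],[0,0,0],[0,0,0],[0,0,0]], claw=[0,0,0,0,0])

```text
t: 2.75
eef_pos: [0.458, -0.0107, 0.0779]
tool_rot: [0.001, 0.974, 0.225, -0.0]
contact_force: [-12.9, -1.4, 40.1]
gripper_width: 0.001
```

Well 3 is rigid: 40 N at z = 77.9 mm. Next is well 4.

>>> jog_arm(dp=[[0,0,-0.6],[0,0,-1.1],[0.48,-1.75,-1.1],[0.96,-3.48,-1.1],[0.96,-3.48,-1.1]], angular=[[0,0,0],[0,0,0],[0,0,0],[0,0,0],[0,0,0]], claw=[0,0,0,0,0])

```text
t: 3.25
eef_pos: [0.4409, 0.0842, 0.1035]
tool_rot: [-0.001, 0.973, 0.229, 0.001]
contact_force: [-0.0, -1.2, 0.7]
gripper_width: -0.0
```

>>> jog_arm(dp=[[0,0,0.4],[0,0,0.7],[0,0,0.9],[0,0,1.05],[0,0,1.05]], angular=[[0,0,0],[0,0,0],[0,0,0],[0,0,0],[0,0,0]], claw=[0,0,0,0,0])

```text
t: 3.75
eef_pos: [0.441, 0.0767, 0.0779]
tool_rot: [0.001, 0.975, 0.224, -0.001]
contact_force: [-10.1, -2.4, 33.5]
gripper_width: -0.004
```

Well 4 is rigid too. Well 1 next.

>>> jog_arm(dp=[[0,0,-0.6],[0,0,-1.1],[1.73,0.45,-1.1],[3.45,0.88,-1.1],[3.45,0.88,-1.1]], angular=[[0,0,0],[0,0,0],[0,0,0],[0,0,0],[0,0,0]], claw=[0,0,0,0,0])

```text
t: 4.25
eef_pos: [0.5346, 0.097, 0.1048]
tool_rot: [-0.001, 0.975, 0.224, 0.003]
contact_force: [-0.8, -0.6, -0.1]
gripper_width: -0.002
```

>>> jog_arm(dp=[[0,0,0.4],[0,0,0.7],[0,0,0.9],[0,0,1.05],[0,0,1.05]], angular=[[0,0,0],[0,0,0],[0,0,0],[0,0,0],[0,0,0]], claw=[0,0,0,0,0])

```text
t: 4.75
eef_pos: [0.5272, 0.0957, 0.0781]
tool_rot: [0.0, 0.974, 0.225, -0.001]
contact_force: [-5.2, -1.1, 8.6]
gripper_width: -0.001
```

>>> jog_arm(dp=[[0,0,0.05],[0,0,0.1],[0,0,0.1],[0,0,0.1],[0,0,0.1]], angular=[[0,0,0],[0,0,0],[0,0,0],[0,0,0],[0,0,0]], claw=[0,0,0,0,0])

```text
t: 5.25
eef_pos: [0.5273, 0.0957, 0.078]
tool_rot: [0.001, 0.974, 0.225, -0.001]
contact_force: [-12.2, -2.9, 33.2]
gripper_width: 0.002
```

Well 1 is rigid, so it should be well 2.

>>> jog_arm(dp=[[0,0,-0.6],[0,0,-1.1],[-0.45,1.73,-1.1],[-0.88,3.47,-1.1],[-0.88,3.47,-1.1]], angular=[[0,0,0],[0,0,0],[0,0,0],[0,0,0],[0,0,0]], claw=[0,0,0,0,0])

```text
t: 5.75
eef_pos: [0.5478, 0.0007, 0.103]
tool_rot: [0.002, 0.975, 0.22, -0.0]
contact_force: [0.2, -0.6, 0.0]
gripper_width: 0.001
```

>>> jog_arm(dp=[[0,0,0.4],[0,0,0.8],[0,0,1.0],[0,0,1.1],[0,0,1.1]], angular=[[0,0,0],[0,0,0],[0,0,0],[0,0,0],[0,0,0]], claw=[0,0,0,0,0])

```text
t: 6.25
eef_pos: [0.5463, 0.0096, 0.0747]
tool_rot: [-0.0, 0.974, 0.226, -0.001]
contact_force: [-0.0, -0.5, 0.4]
gripper_width: 0.001
```

It gives (z = 74.7 mm). Pressing it home.

>>> jog_arm(dp=[[0,0,0.06],[0,0,0.12],[0,0,0.18],[0,0,0.22],[0,0,0.22]], angular=[[0,0,0],[0,0,0],[0,0,0],[0,0,0],[0,0,0]], claw=[0,0,0,0,0])

```text
t: 6.75
eef_pos: [0.5471, 0.0091, 0.071]
tool_rot: [0.0, 0.974, 0.225, 0.0]
contact_force: [-4.2, 1.6, 12.6]
gripper_width: 0.005
```

Force has risen to 12.6 N at z = 71.0 mm, the end of travel. I'll look before retreating.

```bash
python3 - <<'E'
from station import *
from h import *
c=read_camera("scene");cv2.imwrite("pics/s2.png",cv2.resize(c["pixels"][150:350,220:470],None,fx=3,fy=3))
E
```

```text
(no output)
```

View pics/s2.png

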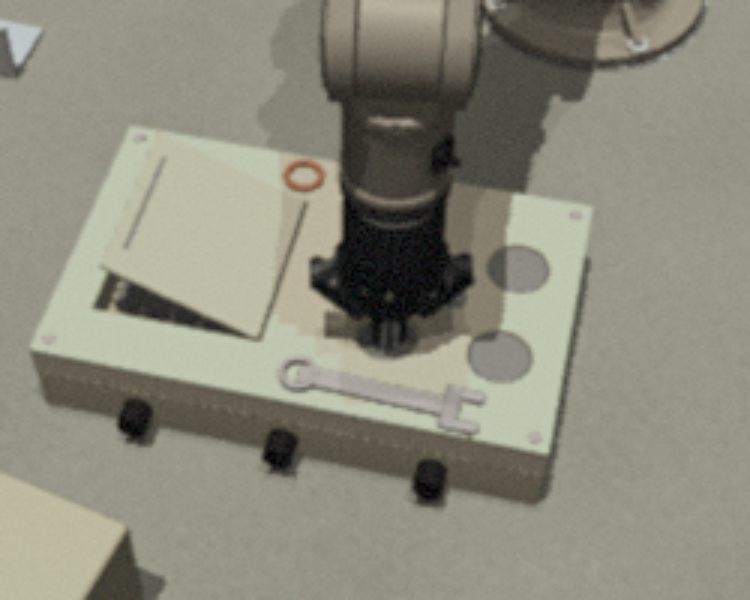

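The door is open, its raised edge running from about (105,265) to (255,335), with the gripper clear of it. I'll press a touch more to be sure, then lift straight up.

>>> jog_arm(dp=[[0,0,0.05],[0,0,0.05],[0,0,0.05],[0,0,0.05],[0,0,0.05]], angular=[[0,0,0],[0,0,0],[0,0,0],[0,0,0],[0,0,0]], claw=[0,0,0,0,0])

```text
t: 7.3
eef_pos: [0.5472, 0.009, 0.0709]
tool_rot: [0.0, 0.974, 0.225, 0.0]
contact_force: [-9.0, 0.9, 24.9]
gripper_width: -0.001
```

>>> jog_arm(dp=[[0,0,-0.4],[0,0,-1.2],[0,0,-2.5],[0,0,-4.0],[0,0,-5.5]], angular=[[0,0,0],[0,0,0],[0,0,0],[0,0,0],[0,0,0]], claw=[0,0,0,0,0])

```text
t: 7.8
eef_pos: [0.5465, 0.0081, 0.2072]
tool_rot: [0.0, 0.974, 0.225, -0.0]
contact_force: [0.5, -0.5, 0.1]
gripper_width: -0.004
```

>>> jog_arm(dp=[[0,-1.5,-0.5],[0,-3,-0.5],[0,-4,-0.5],[0,-4,-0.5],[0,-4,-0.5]], angular=[[0,0,0],[0,0,0],[0,0,0],[0,0,0],[0,0,0]], claw=[0,0,0,0,0])

```text
t: 8.3
eef_pos: [0.5031, 0.0983, 0.2186]
tool_rot: [0.0, 0.974, 0.225, 0.0]
contact_force: [-0.0, -0.5, 0.1]
gripper_width: 0.001
```

```bash
python3 - <<'E'
from station import *
from h import *
o=get_obs();print(o["t"],o["eef_pos"],o["contact_force"],np.abs(o["joint_vel"]).max())
c=read_camera("scene");cv2.imwrite("pics/s3.png",c["pixels"])
E
```

```text
8.3 [0.50306413 0.09832368 0.21864212] [-0.01157767 -0.47621839  0.05680929] 0.026654698595558017
```

View pics/s3.png

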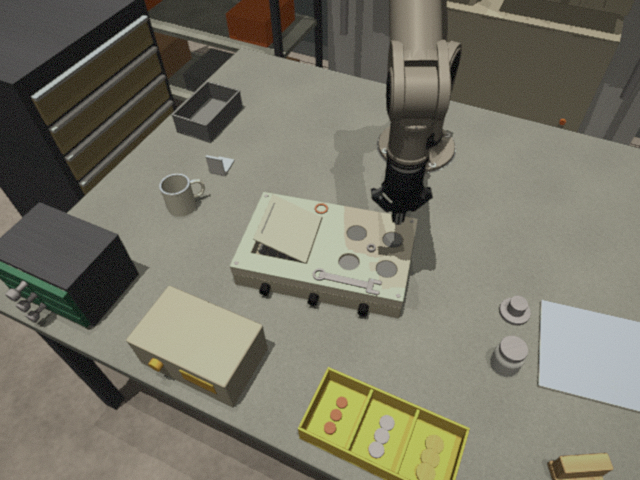

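The door stays open, with well 2 sunk at (349,261). All seven bystanders are where they were, and the hand is clear.

```bash
python3 -c "
from station import *
print(hand_in())"
```

```text
the job is handed in; nothing more can be done
None
```

I found the catch in well 2, pressed it fully home and the battery door sprang open. Then I withdrew the hand and handed the job in. `hand_in()` gave no verdict.

- **Search:** With the fingers shut, I pressed wells 3, 4 and 1 in turn. All three were rigid, taking 33–40 N with the tip stopped at about z = 78 mm.
- **Catch:** Well 2 gave. It stopped at z = 70.9 mm with 25 N on it, which matches its full 7 mm of travel.
- **Final state:** After the retreat the contact force was about 0.5 N, which is sensor noise, and the hand was clear above the box at z = 219 mm. The last picture showed the door still standing open and all seven bystanders in their starting places by eye. I did not measure the door's tilt or the bystanders' positions in numbers.
- **Time and checks:** The clock stood at about 8.3 s, against the 51 s limit. No check failed. In the first press on well 1 the fingers barely touched it (8.6 N), so I pressed it again at 33 N to confirm it was a blank.

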